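# Lock the bayonet cap on the cement pot

### The job

Close the cement pot on the bench with its bayonet cap: drop the cap's two lugs into the entry slots of the neck, feeling for them gently, push it in against the spring, turn it a quarter turn clockwise to the stop and let go, so that it stays locked. Do not force the cap against the neck, and leave the thread spool, the wax and the blue trimmer where they are.

Things in the scene. Friction and masses are not known exactly. Their poses are not given: they have to be found in the camera images.
- cap: Bayonet plug cap, loose, 0.08-0.17 kg, upright on the worktop. Origin: centre of its flat lower end, z up. Aluminium shank dia. 34.4, z 0-25, its lowest 4.5 tapered to dia. 27; two brass lugs at +x and -x, 8 wide, out to 22.5 from the axis, z 6-12; black disc dia. 56, z 25-30; black bar grip with red stripe, 54 along x, 14 across y, z 30-60 (all mm). Grip the bar across its 14 mm. Same after a half turn.
- pot: Green cement pot fixed to the worktop: steel foot dia. 120 mm, body dia. 100 mm up to z 42, aluminium neck dia. 64 mm up to the rim at z 80. Origin: centre of the underside, z up; red dots on shoulder and neck mark its -x side. More than 40 N between cap and pot (all contacts added up, pressing and twisting) is too much.
- mouth (a point): Centre of the neck's rim, axes as the pot's. Height of the cap's origin relative to this point: -6 mm with the lugs resting on the rim beside the slots; -8 mm with lugs in the slots, shank just touching the spring plate; -20 mm with the lugs' tops level with the lip's underside; -25 mm with the disc on the rim (end of travel); -16 mm when locked, the spring holding the lugs up in the notches.
- lip (a point): On the neck's axis, 8 mm below the rim, level with the underside of the steel lip (bore dia. 37 mm, 8 mm thick). Two opposite entry slots, 13 mm wide, cut down through the lip from the rim. Their line stands anywhere within 0.6 rad either way of the pot's x axis: not measured, find it by feel or by looking. The lip is clamped in the neck and slips only if twisted with over 0.5 Nm.
- below_lip (a point): On the neck's axis, 14 mm below the rim, in the space where the lugs turn: only clockwise seen from above (counter-clockwise is walled off), 1.31 rad (75 degrees) from the middle of the slots to a notch 13 mm wide and 4 mm deep in the lip's underside, with a solid stop wall at the notch's far side. Let up there, the lugs rise into the notches.
- spring_plate (a joint): Travel (m) of the sprung plate in the neck: 0 = up, its top 8 mm below the rim; grows as the cap pushes it down. It resists with 2.6 N at first plus 0.43 N per mm. About 0.008 when the cap is locked; more than 0.012 clears the lip; 0.017 at the end of travel.
- spool: Spool of black thread, 44 mm across, 58 mm high, loose, standing on the worktop left of the pot; origin at the centre of its underside. Leave alone.
- wax: Yellow-brown cake of wax, 38 x 53 x 24 mm, loose, behind the pot; origin at the centre of its underside. Leave alone.
- trimmer: Small blue edge trimmer, 28 x 58 x 20 mm, loose, on the right; origin at the centre of its underside. Leave alone.
Not all that is in view belongs to the job. What is shaped like the pot but purple or turquoise is not meant.

How it is judged:
By the outcome, as a careful person would: the job done as asked, in the order asked, and still so for the second after the job is handed in, with the robot touching nothing.
It also fails if it takes over 72 s, if anything falls off the work surface, if the arm or the gripper's body presses on something with over 40 N, if the wrist force passes 120 N, or if a joint passes its speed limit or range.

### The arm

A 6-joint arm with a two-finger parallel gripper is mounted at the origin on a cart in front of the work surface, level with it; the furniture and walls round the work are solid. World frame = base frame: x ahead of the robot, y to its left, z up, the work surface at z = 0. Lengths are in m, angles in rad, forces in N, time in s.
With the tool pointing down it reaches from about 0.25 to 0.8 m from the base axis. Payload 3.9 kg.
Tool frame: the origin (TCP) lies midway between the tips of the shut fingers; the grasp point (between the pads) lies behind it (hold_point_z is the z of the grasp point in the tool frame, in m); z points along the fingers, y is the line along which they close (so a half turn about z gives the same grasp; the last joint's range is limited). The gripper opens to 85 mm and grips with 20 to 120 N. Pads are 22 mm wide; open, the fingers measure 114 mm over their backs; the gripper's body (76 mm by 85 mm) begins 54 mm behind the grasp point. The pads swing forward as they close: fully open they stand 13 mm farther back than shut.
Start: joints at [-1.161, 0.26, -0.138, 1.173, 0, 1.571], TCP at [0.209, -0.482, 0.231] pointing down, gripper open.
Joint ranges: [-2.78, 2.78], [-0.83, 1.72], [-1.28, 1.37], [-1.9, 2.12], [-1.57, 1.48], [-3.14, 3.14]. Speed limits (rad/s): [2.57, 2.57, 3.14, 3.14, 3.14, 3.14].

### API

Orientations are given as a unit quaternion [x, y, z, w].
In Python, from rig import state, grab_frame, sign_off, hold_point_z gives the robot as it stands. The module is installed in compiled form; this text tells all that it offers.
- The arm moves only by the tool servo_tool, never from a script. Its arguments are lists of equal length, an entry for each row: "delta_pos": the shift along the tool's x, y, z in m, a list of three; "rotation": the turn, a rotation vector about the tool's x, y, z in degrees, a list of three. In form: {"delta_pos": [[x, y, z], ...], "rotation": [[wx, wy, wz], ...]}. A call has 1 to 10 rows; each row is the pose to reach, as a shift and turn from the pose commanded when the call began, along the tool's axes at that moment; what a row does not reach only later rows make up. A row lasts 1/12 s, in which the tool goes at most 41.7 mm and 7.16 degrees, less where a joint would pass 70% of its speed; a pose out of reach is approached as far as the arm can. A call with a gripper value outside its range is refused whole. "jaw" is the gripper command: -1 is fully open, 1 is shut, values between are in proportion, set as the call begins (left out, the last holds). The fingers move at their own pace and stop on an object; the grip force is fixed at half the most. Time passes only in rows, so rows that repeat a pose let the fingers close. It gives the time, the measured TCP pose, the force, the opening and the grip force at its end, in the units of the state.
- state(): the state, without advancing time (a new reading comes with each control period).
- grab_frame(name): name is "side" or "top"; returns a dict with "frame" (480x640x3 uint8, blue, green, red), "z_map" (480x640 float32, m along the optical axis (not along the pixel's ray), 0 where there is no reading), "fovy" (degrees; the focal length in pixels is half the picture's height over the tangent of half this angle, whatever the lens; pixels are square), "cx", "cy" (the principal point, pixels), "xyz" and "rotation" of the camera in the world. Camera axes: x right, y down, z forward; pixel columns grow to the right and rows downward; lengths in m; the calibration is good to about 2 mm. A picture is of the moment at which its call begins.
- sign_off(): hands the job in; it is judged then, once.
The state is a dict: "clock": time; "qpos": joint angles; "joint_vel": joint speeds; "joint_torque": joint torques, N m; "eef_pos": TCP position; "eef_rot": TCP orientation; "ft_force": force on the tool from outside, world axes, zero at the start; "wrist_torque": the same for the moment, N m; "grip_width": finger opening in m; "grasp_force": force on a finger pad.
Only numpy, scipy, OpenCV 4.12 (cv2) and the standard library are available. Lean on these libraries where they do the work, as an engineer would, in place of code of your own. Each camera call takes 0.05 s, during which the arm holds its last target. There are 200 camera calls.

## Working session

There is one attempt and no reset: what is moved stays moved. The work goes in short steps, Python scripts to look and compute and a tool call to move; the robot and the scene stay as the last step left them, time stands still between calls to the robot, and variables do not carry over. Pictures are saved under pics/ and viewed, at most 10 in all, crops included, and the job is handed in when it is done.

Besides the shell and the picture viewer there is one more tool, called after "Emit:" by a JSON object that holds its "method" and its "body". servo_tool: Moves the arm, as the interface text tells. Its arguments: {"type":"object","properties":{"delta_pos":{"type":"array","items":{"type":"array","items":{"type":"number"}}},"rotation":{"type":"array","items":{"type":"array","items":{"type":"number"}}},"jaw":{"type":"number"}},"required":["delta_pos","rotation"]}

```bash
mkdir -p pics
cat > h.py <<'E'
import numpy as np, cv2
from rig import state, grab_frame, sign_off, hold_point_z
from scipy.spatial.transform import Rotation as R
def cam(n):
    f=grab_frame(n); f['f']=240/np.tan(np.radians(f['fovy'])/2)
    r=np.array(f['rotation'],float); f['R']=R.from_quat(r).as_matrix() if r.size==4 else r.reshape(3,3)
    f['t']=np.array(f['xyz'],float); return f
def plane(f,uv,z):
    uv=np.atleast_2d(np.array(uv,float)); d=np.c_[(uv[:,0]-f['cx'])/f['f'],(uv[:,1]-f['cy'])/f['f'],np.ones(len(uv))]@f['R'].T
    return f['t']+d*((z-f['t'][2])/d[:,2])[:,None]
def cloud(f):
    v,u=np.mgrid[:480,:640]; z=f['z_map']
    return np.stack([(u-f['cx'])/f['f']*z,(v-f['cy'])/f['f']*z,z],-1)@f['R'].T+f['t']
E
python3 - <<'E'
from h import *
print(state(),hold_point_z)
for n in('top','side'):
    f=cam(n); cv2.imwrite(f'pics/{n}0.png',f['frame']); print(n,f['fovy'],f['cx'],f['cy'],f['t'],f['R'].round(3).tolist())
E
```

```text
{'clock': 0.0, 'qpos': array([-1.16095423e+00,  2.60699299e-01, -1.39416028e-01,  1.17265036e+00,
       -1.90765559e-05,  1.57080862e+00]), 'joint_vel': array([ 0.00018951, -0.00095136,  0.00152217, -0.00037763, -0.00128961,
       -0.00097624]), 'joint_torque': array([ 5.80871947e-04, -4.05678105e+01,  2.53921545e+01,  1.88008306e-02,
        3.91986680e-05,  4.41796615e-06]), 'eef_pos': array([ 0.20891596, -0.48089713,  0.23043909]), 'eef_rot': array([ 9.79077827e-01,  2.03483756e-01, -2.09717373e-04, -9.62137094e-04]), 'ft_force': array([-0.2041467 , -0.06423378,  1.2907277 ]), 'wrist_torque': array([-0.03012132,  0.03624196,  0.03455615]), 'grasp_force': 0.0, 'grip_width': 0.08541023075775672} -0.0187
top 46.27419758259221 321.95033598405826 239.29938069956947 [ 0.32717178 -0.0148211   1.20005363] [[0.026, -0.988, 0.155], [-1.0, -0.024, 0.014], [-0.01, -0.155, -0.988]]
side 53.41752293899854 321.7347794944735 237.05329927932087 [0.51546224 0.9434111  0.49293397] [[-1.0, -0.029, -0.0], [-0.012, 0.408, -0.913], [0.027, -0.913, -0.408]]
```

View pics/top0.png

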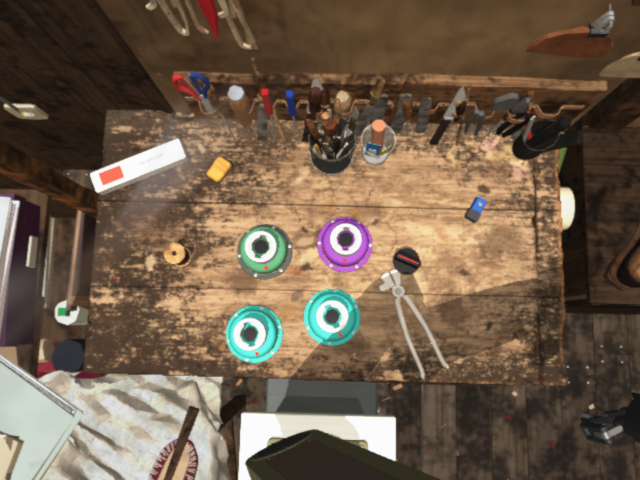

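View pics/side0.png

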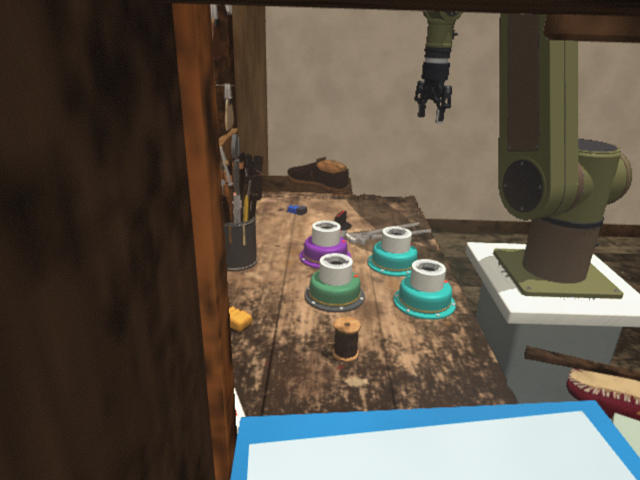

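Candidates in the top view: the green pot at (264,248), a purple one at (345,243), and turquoise ones at (254,333) and (332,317). Green fits the description. The cap is the black disc with a red stripe at (407,261). The spool is at (177,254), the wax at (219,169) and the trimmer at (477,208). The side view agrees, with the green pot at (336,280).

Run:
```python
from h import *
f=cam('top'); im=f['frame']; P=cloud(f)
a=cv2.resize(im[208:288,222:302],(400,400),interpolation=cv2.INTER_CUBIC)
b=cv2.resize(im[241:281,387:427],(400,400),interpolation=cv2.INTER_CUBIC)
cv2.imwrite('pics/crop1.png',np.hstack([a,b]))
hsv=cv2.cvtColor(im,cv2.COLOR_BGR2HSV)
def fit(m,z,name):
    c=max(cv2.findContours(m,0,1)[0],key=cv2.contourArea)[:,0]; p=plane(f,c,z)[:,:2]
    (cx,cy),ax,an=cv2.fitEllipse(p.astype(np.float32)*1000); print(name,cx,cy,ax,an)
win=np.zeros((480,640),np.uint8); win[208:288,222:302]=1
neck=((P[...,2]>.07)&(P[...,2]<.09)&(win>0)).astype(np.uint8); fit(neck,.08,'neck')
body=((P[...,2]>.03)&(win>0)).astype(np.uint8); fit(body,.042,'body')
win[:]=0; win[241:281,387:427]=1
top=(P[...,2]>.048)&(win>0); q=P[top]; print('bar n',len(q),q.mean(0)); print('zs',np.percentile(q[:,2],[10,50,90]))
red=((hsv[...,0]<8)|(hsv[...,0]>172))&(hsv[...,1]>130)&(hsv[...,2]>90)
for nm,m,z in(('bartop',top,.06),('red cap',red&(win>0),.06)):
    c=np.argwhere(m)[:,::-1]; p=plane(f,c,z)[:,:2]; w,v=np.linalg.eigh(np.cov(p.T)); r=cv2.minAreaRect(p.astype(np.float32)*1000); print(nm,len(c),p.mean(0),np.sqrt(w)*1000,np.degrees(np.arctan2(v[1,1],v[0,1])),r)
disc=((P[...,2]>.015)&(win>0)).astype(np.uint8); fit(disc,.03,'disc')
win[:]=0; win[208:288,222:302]=1
n,l,s,c=cv2.connectedComponentsWithStats((red&(win>0)).astype(np.uint8))
for i in range(1,n): u,v=c[i]; print('red',c[i],s[i,4],P[int(round(v)),int(round(u))])
```

```text
neck 484.734375 125.4199447631836 (61.32056427001953, 63.202884674072266) 108.50483703613281
body 483.9914855957031 124.9666748046875 (96.56642150878906, 96.73701477050781) 168.4442596435547
bar n 197 [ 0.46597464 -0.1719762   0.07545569]
zs [0.05478333 0.05836171 0.06168334]
bartop 197 [ 0.46808339 -0.17424561] [ 4.84611072 15.79064432] 67.83561032973843 ((477.0201416015625, -178.1406707763672), (62.48138427734375, 35.22137451171875), 68.47311401367188)
red cap 54 [ 0.46969986 -0.17635076] [ 1.4484315  13.05084921] 68.3093656160448 ((469.5971984863281, -176.71466064453125), (45.444068908691406, 4.891813278198242), 67.85478210449219)
disc 468.1505126953125 -175.08493041992188 (53.87955856323242, 56.4669303894043) 8.703887939453125
red [265.66666667 267.44444444] 9 [0.4473336  0.11560961 0.04296437]
```

View pics/crop1.png

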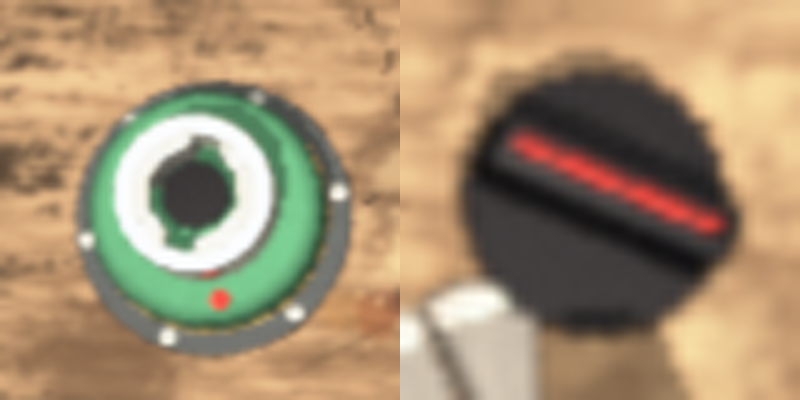

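The green pot's red shoulder dot is at crop (220,300), and its slots are at crop (205,142) and (180,240). The cap's bar with the red stripe runs from crop (515,145) to (720,225). Next I refine the centres and the slot line with both cameras and check the height of the pliers.

Run:
```python
from h import *
F={n:cam(n) for n in('top','side')}
def circ(p):
    A=np.c_[2*p,np.ones(len(p))]; s=np.linalg.lstsq(A,(p**2).sum(1),rcond=None)[0]; r=np.sqrt(s[2]+s[:2]@s[:2]); return s[:2],r,p
def rfit(f,mask,z,lab):
    c=max(cv2.findContours(mask.astype(np.uint8),0,1)[0],key=cv2.contourArea)[:,0]; p=plane(f,c,z)[:,:2]*1000
    s,r,_=circ(p)
    for _ in range(4):
        e=np.abs(np.linalg.norm(p-s,axis=1)-r); s,r,_=circ(p[e<max(1.2,np.median(e)*1.5)])
    print(lab,s.round(1),r.round(1)); return s
S=6
for n,f in F.items():
    print(n)
    im=cv2.resize(f['frame'],None,fx=S,fy=S,interpolation=cv2.INTER_CUBIC); g=dict(f); g['f']=f['f']*S; g['cx']=(f['cx']+.5)*S-.5; g['cy']=(f['cy']+.5)*S-.5
    h=cv2.cvtColor(im,cv2.COLOR_BGR2HSV)
    def px(f,P): d=(np.array(P)-f['t'])@f['R']; return d[:2]/d[2]*f['f']+[f['cx'],f['cy']]
    win=np.zeros(im.shape[:2],np.uint8); c=px(g,[.4845,.125,.08]).astype(int); k=22*S; win[c[1]-k:c[1]+k,c[0]-k:c[0]+k]=1
    white=(h[...,1]<60)&(h[...,2]>140)&(win>0)
    if n=='top':
        s=rfit(g,white,.08,'neck rim')
        # polar signature of white annulus
        v=np.zeros(72)
        for i,a in enumerate(np.radians(np.arange(0,360,5))):
            rr=np.arange(10,31,.25); vals=[]
            for r in rr:
                u=px(g,[(s[0]+r*np.cos(a))/1000,(s[1]+r*np.sin(a))/1000,.08]).astype(int); vals.append(white[u[1],u[0]])
            v[i]=rr[np.argmax(vals)]
        print('bore edge r by 5deg',v.tolist())
        w2=np.zeros_like(win)
    win[:]=0; c=px(g,[.468,-.175,.03]).astype(int); k=20*S; win[c[1]-k:c[1]+k,c[0]-k:c[0]+k]=1
    if n=='top':
        dark=(h[...,2]<85)&(win>0); rfit(g,dark,.03,'disc')
    red=((h[...,0]<8)|(h[...,0]>172))&(h[...,1]>130)&(h[...,2]>90)&(win>0)
    p=plane(g,np.argwhere(red)[:,::-1],.06)[:,:2]*1000
    if len(p)>50: r=cv2.minAreaRect(p.astype(np.float32)); print('stripe',p.mean(0),r)
    if n=='top':
        P=cloud(f); q=P[265:300,370:405]; q=q[(q[...,2]>.004)]; print('plier z',np.percentile(q[:,2],[50,90,99]))
im=F['side']['frame']
a=cv2.resize(im[245:315,300:370],(400,400),interpolation=cv2.INTER_CUBIC); b=cv2.resize(im[200:250,317:367],(400,400),interpolation=cv2.INTER_CUBIC)
cv2.imwrite('pics/crop2.png',np.hstack([a,b]))
```

```text
top
neck rim [485.6 124.7] 32.9
bore edge r by 5deg [22.25, 19.75, 18.25, 17.5, 17.25, 17.25, 17.0, 17.25, 17.5, 17.5, 17.5, 17.25, 17.5, 17.5, 18.25, 18.25, 17.75, 17.5, 17.0, 16.75, 17.25, 17.5, 18.0, 17.5, 17.25, 16.75, 16.75, 17.25, 17.25, 18.0, 18.5, 22.5, 22.75, 22.75, 23.0, 23.0, 22.25, 18.25, 17.25, 17.25, 17.25, 16.75, 16.5, 16.0, 16.25, 16.0, 15.75, 16.25, 16.25, 16.25, 17.0, 17.0, 16.75, 16.25, 16.25, 16.25, 16.25, 16.25, 16.5, 17.0, 17.0, 16.5, 16.5, 16.75, 17.0, 17.5, 18.5, 19.0, 19.5, 19.25, 21.5, 22.25]
disc [ 468.9 -175.6] 26.8
stripe [ 469.28510363 -176.66713803] ((469.37384033203125, -176.40725708007812), (45.999698638916016, 5.783923149108887), 67.20314025878906)
plier z [0.01199103 0.02855109 0.40812424]
side
stripe [ 470.03289512 -154.52863325] ((472.0880432128906, -101.21818542480469), (193.73321533203125, 18.88660430908203), 88.6786880493164)
```

View pics/crop2.png

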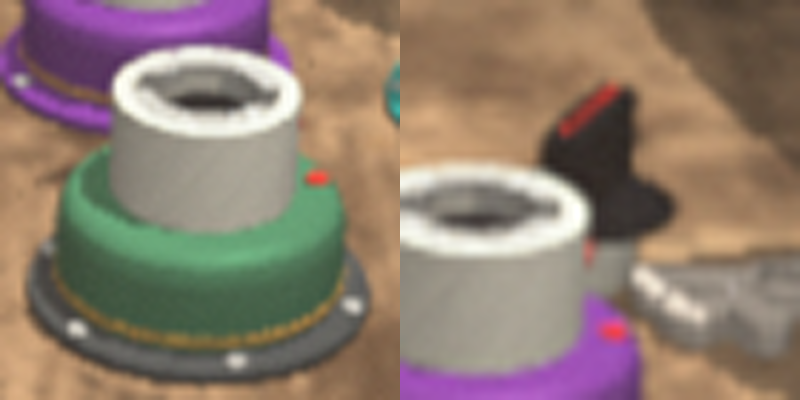

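The stripe, disc and slots agree: the slot line is at about 167.5° in world, the mouth at about (0.485,0.125), and the cap at (0.469,-0.176) with its bar at 67.7°. The pliers lie low beside the cap, so I'll half-open the jaw for the approach.

```bash
cat >> h.py <<'E'
def go(x,y,z,yaw,s=None):
    s=s or state(); r=R.from_quat(s['eef_rot']); a=np.radians(yaw)
    T=R.from_matrix(np.array([[np.cos(a),np.sin(a),0],[np.sin(a),-np.cos(a),0],[0,0,-1.]]))
    print('dpos',r.inv().apply(np.array([x,y,z])-s['eef_pos']).round(4).tolist(),'rot',np.degrees((r.inv()*T).as_rotvec()).round(2).tolist())
def show():
    s=state(); m=R.from_quat(s['eef_rot']).as_matrix()
    print('t',round(s['clock'],2),'p',s['eef_pos'].round(4),'yaw',np.degrees(np.arctan2(m[1,0],m[0,0])).round(2),'F',s['ft_force'].round(2),'M',s['wrist_torque'].round(3),'w',round(s['grip_width'],4),'gf',round(s['grasp_force'],1),'q',s['qpos'].round(2))
E
python3 -c "
from h import *
go(.469,-.176,.15,67.7)"
```

```text
dpos [0.3601, -0.1763, 0.0811] rot [-0.05, -0.02, -44.22]
```

Emit:
{"method": "servo_tool", "body": {"delta_pos": [[0.36,-0.176,0.081],[0.36,-0.176,0.081],[0.36,-0.176,0.081],[0.36,-0.176,0.081],[0.36,-0.176,0.081],[0.36,-0.176,0.081],[0.36,-0.176,0.081],[0.36,-0.176,0.081],[0.36,-0.176,0.081],[0.36,-0.176,0.081]], "rotation": [[0,0,-44.2],[0,0,-44.2],[0,0,-44.2],[0,0,-44.2],[0,0,-44.2],[0,0,-44.2],[0,0,-44.2],[0,0,-44.2],[0,0,-44.2],[0,0,-44.2]], "jaw": -0.1}}

```text
clock: 1.08
eef_pos: [0.4706, -0.1742, 0.1498]
eef_rot: [0.83, 0.557, 0.0, -0.0]
ft_force: [0.3, -0.2, 0.5]
grip_width: 0.0467
grasp_force: 0.0
```

Emit:
{"method": "servo_tool", "body": {"delta_pos": [[0,0,0],[0,0,0],[0,0,0]], "rotation": [[0,0,0],[0,0,0],[0,0,0]]}}

```text
clock: 1.33
eef_pos: [0.4688, -0.1768, 0.1502]
eef_rot: [0.83, 0.557, -0.001, -0.0]
ft_force: [0.5, -0.6, 0.2]
grip_width: 0.0469
grasp_force: 0.0
```

```bash
python3 -c "
from h import *
show(); go(.469,-.176,.035,67.7)"
```

```text
t 1.33 p [ 0.4688 -0.1768  0.1502] yaw 67.71 F [ 0.53 -0.63  0.24] M [-0.019  0.041 -0.01 ] w 0.0469 gf 0.0 q [-0.36  0.27 -0.35  0.96 -0.    1.6 ]
dpos [0.0009, 0.0, 0.1152] rot [-0.05, 0.04, 0.01]
```

Emit:
{"method": "servo_tool", "body": {"delta_pos": [[0.001,0,0.03],[0.001,0,0.06],[0.001,0,0.085],[0.001,0,0.1],[0.001,0,0.11],[0.001,0,0.115],[0.001,0,0.115],[0.001,0,0.115]], "rotation": [[0,0,0],[0,0,0],[0,0,0],[0,0,0],[0,0,0],[0,0,0],[0,0,0],[0,0,0]]}}

```text
clock: 2.0
eef_pos: [0.4694, -0.1767, 0.0359]
eef_rot: [0.831, 0.556, 0.0, 0.0]
ft_force: [1.2, 0.1, 0.1]
grip_width: 0.0469
grasp_force: 0.0
```

```bash
python3 -c "
from h import *
show(); go(.469,-.176,.035,67.7)
f=cam('top');cv2.imwrite('pics/g1.png',cv2.resize(f['frame'][221:301,357:457],(750,600),interpolation=cv2.INTER_CUBIC))"
```

```text
t 2.0 p [ 0.4694 -0.1767  0.0359] yaw 67.58 F [1.16 0.11 0.07] M [ 0.029 -0.041  0.055] w 0.0469 gf 0.0 q [-0.36  0.39 -0.52  0.67 -0.    1.6 ]
dpos [0.0005, -0.0007, 0.0009] rot [0.03, 0.01, -0.12]
```

View pics/g1.png

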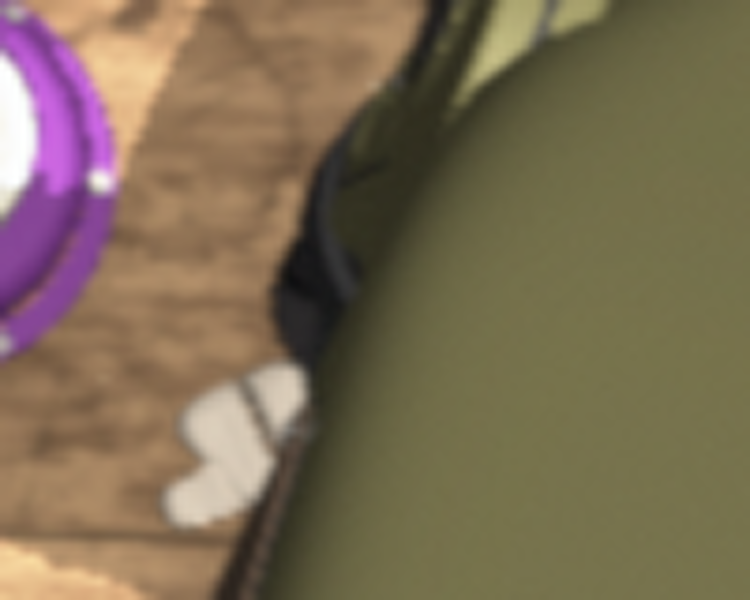

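The arm hides the cap from the top camera: the gripper edge is at crop (310,320) and the pliers tip at (230,440). Nothing has been touched, so I close the gripper.

Emit:
{"method": "servo_tool", "body": {"delta_pos": [[0.0005,-0.0005,0.001],[0.0005,-0.0005,0.001],[0.0005,-0.0005,0.001],[0.0005,-0.0005,0.001],[0.0005,-0.0005,0.001],[0.0005,-0.0005,0.001]], "rotation": [[0,0,0],[0,0,0],[0,0,0],[0,0,0],[0,0,0],[0,0,0]], "jaw": 1}}

```text
clock: 2.55
eef_pos: [0.4698, -0.1753, 0.035]
eef_rot: [0.831, 0.557, 0.0, 0.001]
ft_force: [-0.9, -0.4, 7.0]
grip_width: 0.0128
grasp_force: 59.0
```

```bash
python3 -c "
from h import *
show()"
```

```text
t 2.55 p [ 0.4698 -0.1753  0.035 ] yaw 67.69 F [-0.88 -0.36  7.04] M [ 0.079  0.296 -0.051] w 0.0128 gf 59.0 q [-0.36  0.39 -0.52  0.66 -0.    1.6 ]
```

Emit:
{"method": "servo_tool", "body": {"delta_pos": [[0,0,-0.01],[0,0,-0.03],[0,0,-0.06],[0,0,-0.1],[0,0,-0.13],[0,0,-0.15],[0,0,-0.15],[0,0,-0.15]], "rotation": [[0,0,0],[0,0,0],[0,0,0],[0,0,0],[0,0,0],[0,0,0],[0,0,0],[0,0,0]]}}

```text
clock: 3.22
eef_pos: [0.4701, -0.1753, 0.185]
eef_rot: [0.831, 0.557, 0.001, 0.001]
ft_force: [0.3, 1.3, -2.9]
grip_width: 0.0129
grasp_force: 58.9
```

```bash
python3 -c "
from h import *
show(); go(.485,.125,.185,167.5)
f=cam('side');cv2.imwrite('pics/s1.png',cv2.resize(f['frame'][130:250,270:430],(800,600),interpolation=cv2.INTER_CUBIC))"
```

```text
t 3.22 p [ 0.4701 -0.1753  0.185 ] yaw 67.69 F [ 0.3   1.27 -2.91] M [-0.037  0.074 -0.037] w 0.0129 gf 58.9 q [-0.36  0.24 -0.28  1.04  0.    1.6 ]
dpos [0.2834, -0.1002, -0.0002] rot [0.11, 0.12, -99.81]
```

View pics/s1.png

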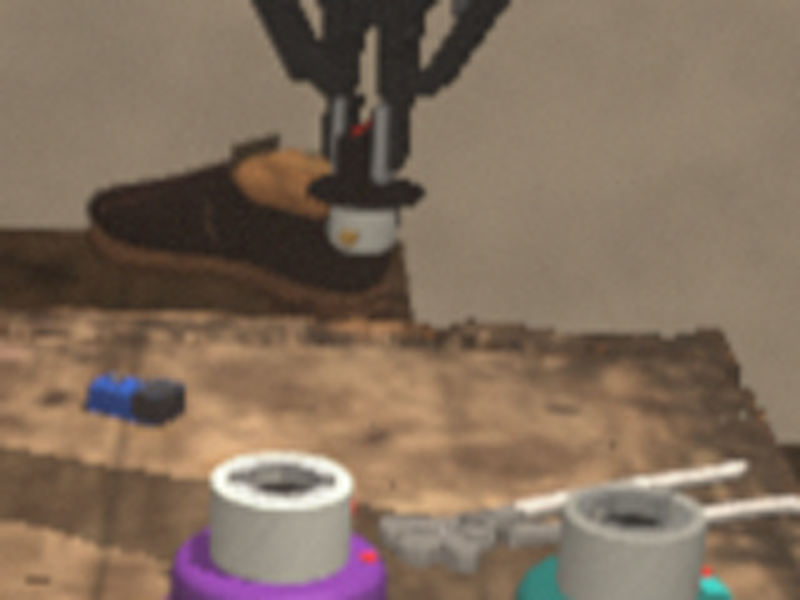

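The cap is held upright, with its shank at (360,230) and one lug at (348,237). Now I move it above the pot and turn it to the slot line.

Emit:
{"method": "servo_tool", "body": {"delta_pos": [[0.02,-0.007,0],[0.05,-0.018,0],[0.08,-0.028,0],[0.115,-0.041,0],[0.15,-0.053,0],[0.185,-0.065,0],[0.22,-0.078,0],[0.25,-0.088,0],[0.27,-0.095,0],[0.2834,-0.1,0]], "rotation": [[0,0,-7],[0,0,-14],[0,0,-21],[0,0,-28],[0,0,-35],[0,0,-42],[0,0,-49],[0,0,-56],[0,0,-63],[0,0,-70]]}}

```text
clock: 4.1
eef_pos: [0.4828, 0.1272, 0.1818]
eef_rot: [0.357, 0.934, -0.001, -0.002]
ft_force: [-0.2, -0.3, -0.6]
grip_width: 0.0128
grasp_force: 58.8
```

Emit:
{"method": "servo_tool", "body": {"delta_pos": [[0,0,0],[0,0,0],[0,0,0],[0,0,0],[0,0,0],[0,0,0],[0,0,0],[0,0,0]], "rotation": [[0,0,-7],[0,0,-14],[0,0,-21],[0,0,-27],[0,0,-29.8],[0,0,-29.8],[0,0,-29.8],[0,0,-29.8]]}}

```text
clock: 4.77
eef_pos: [0.4836, 0.1248, 0.183]
eef_rot: [0.11, 0.994, -0.0, -0.001]
ft_force: [0.4, 0.1, -0.8]
grip_width: 0.0129
grasp_force: 58.8
```

Run:
```python
from h import *
show(); go(.485,.125,.122,167.5)
f=cam('side'); im=f['frame'];cv2.imwrite('pics/s2.png',cv2.resize(im[165:315,255:405],(600,600),interpolation=cv2.INTER_CUBIC))
P=cloud(f); s=state()['eef_pos']
d=np.linalg.norm(P[...,:2]-[.485,.125],axis=-1)
zb=s[2]-.035
for lab,lo,hi,r in(('shank',zb+.013,zb+.022,.0172),('disc',zb+.0255,zb+.0295,.028),('neck',.055,.076,.032)):
    q=P[(d<.045)&(P[...,2]>lo)&(P[...,2]<hi)]
    if len(q)<5: print(lab,len(q)); continue
    # fixed radius circle fit
    from scipy.optimize import least_squares
    k=least_squares(lambda c:np.linalg.norm(q[:,:2]-c,axis=1)-r,[.485,.125],loss='soft_l1',f_scale=.001)
    print(lab,len(q),(k.x*1000).round(2),np.sqrt(2*k.cost/len(q))*1000)
```

```text
t 4.77 p [0.4836 0.1248 0.183 ] yaw 167.42 F [ 0.39  0.13 -0.82] M [-0.027 -0.007 -0.037] w 0.0129 gf 58.8 q [ 0.25  0.24 -0.29  1.04 -0.    0.47]
dpos [-0.0015, 0.0005, 0.061] rot [-0.07, -0.13, -0.08]
shank 56 [485.4  124.93] 0.9888012444892109
disc 165 [483.48 120.17] 2.9986566665901666
neck 458 [487.29 125.33] 2.805939683768965
```

View pics/s2.png

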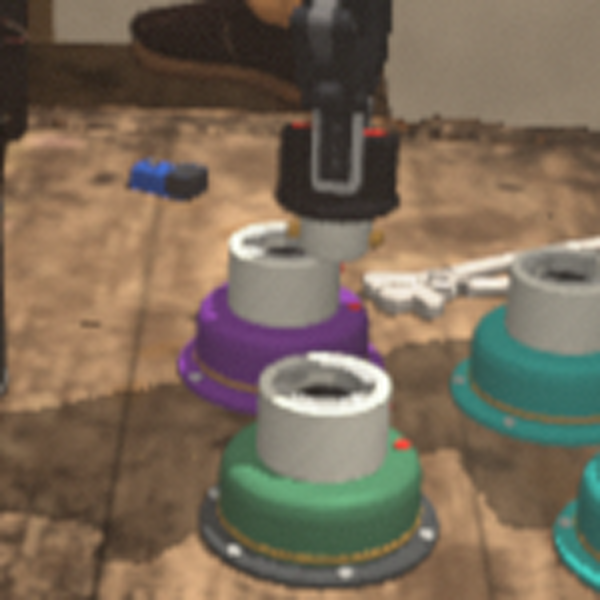

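The side view shows the cap above the green neck: disc at columns 278–399, neck at 259–392, lugs at (292,228) and (377,240). I compare the x of cap and neck through the image columns.

Run:
```python
from h import *
f=cam('side'); S=4
im=cv2.resize(f['frame'],None,fx=S,fy=S,interpolation=cv2.INTER_CUBIC); h=cv2.cvtColor(im,cv2.COLOR_BGR2HSV)
s=state()['eef_pos']
def px(P): d=(np.array(P)-f['t'])@f['R']; return (d[:2]/d[2]*f['f']+[f['cx']+.5,f['cy']+.5])*S-.5, d[2]
def edges(row,c,m,w=140):
    xs=np.arange(int(c)-w,int(c)+w); v=m[row,xs]; i=w
    l=i
    while v[l]: l-=1
    r=i
    while v[r]: r+=1
    return xs[l]+.5,xs[r]-.5
def go2(lab,P,mask,rows,w=140):
    (u,v),d=px(P); out=[]
    for k in rows:
        try:
            a,b=edges(int(v)+k,u,mask,w); out.append(((a+b)/2-u, b-a))
        except Exception as e: pass
    o=np.array(out)
    if len(o): m=np.median(o,0); print(lab,'px off',m[0],'-> along image-right mm',m[0]*d/f['f']/S*1000,'width mm',m[1]*d/f['f']/S*1000)
g=h[...,2]
neckm=(h[...,1]<70)&(g>95); go2('neck',[.485,.125,.066],neckm,range(-6,40,3))
z0=s[2]-.035
go2('disc',[s[0],s[1],z0+.0275],(g<75),range(-8,30,3))
go2('shank',[s[0],s[1],z0+.019],(h[...,1]<90)&(g>95),range(0,20,2))
green=(h[...,0]>40)&(h[...,0]<85)&(h[...,1]>70); go2('body',[.485,.125,.025],green,range(0,40,4),200)
# stripe ends
red=((h[...,0]<8)|(h[...,0]>170))&(h[...,1]>130)&(g>70); (u,v),d=px([s[0],s[1],z0+.06]); q=np.argwhere(red[int(v)-40:int(v)+40,int(u)-120:int(u)+120])
if len(q): c=q[:,1]-120+u%1; print('stripe',(c.min()+c.max())/2*d/f['f']/S*1000)
```

```text
neck px off -4.968128222831183 -> along image-right mm -2.3991478074540056 width mm 65.19255129484534
disc px off -0.879914198847473 -> along image-right mm -0.4042100736155191 width mm 39.96557442829262
shank px off -0.11136521209414241 -> along image-right mm -0.051360776238036206 width mm -0.4611922814336173
body px off 4.8056315461062695 -> along image-right mm 2.3628151457021294 width mm 83.83080943203557
stripe -0.28256721211041663
```

The top camera gives the neck at x≈0.485 and the side camera at 0.487, while the cap centre is at about TCP+0.5 mm. I aim for TCP (0.4858, 0.125).

```bash
python3 -c "
from h import *
show(); go(.4858,.125,.116,167.5)"
```

```text
t 4.87 p [0.4841 0.1249 0.1837] yaw 167.44 F [-0.27 -0.65 -0.61] M [-0.004 -0.018  0.027] w 0.0128 gf 58.8 q [ 0.25  0.24 -0.29  1.04 -0.    0.47]
dpos [-0.0017, 0.0005, 0.0677] rot [-0.03, -0.06, -0.06]
```

Emit:
{"method": "servo_tool", "body": {"delta_pos": [[-0.0017,0,0.015],[-0.0017,0,0.032],[-0.0017,0,0.048],[-0.0017,0,0.06],[-0.0017,0,0.066],[-0.0017,0,0.067],[-0.0017,0,0.067],[-0.0017,0,0.067]], "rotation": [[0,0,0],[0,0,0],[0,0,0],[0,0,0],[0,0,0],[0,0,0],[0,0,0],[0,0,0]]}}

```text
clock: 5.53
eef_pos: [0.4868, 0.1248, 0.118]
eef_rot: [0.109, 0.994, 0.0, 0.001]
ft_force: [-0.2, 0.1, -1.3]
grip_width: 0.013
grasp_force: 58.8
```

Run:
```python
from h import *
show(); go(.4858,.125,.113,167.5)
f=cam('side');cv2.imwrite('pics/s3.png',cv2.resize(f['frame'][205:285,290:390],(750,600),interpolation=cv2.INTER_CUBIC))
```

```text
t 5.53 p [0.4868 0.1248 0.118 ] yaw 167.47 F [-0.2   0.09 -1.33] M [ 0.021  0.01  -0.007] w 0.013 gf 58.8 q [ 0.25  0.3  -0.4   0.87  0.    0.47]
dpos [0.001, -0.0001, 0.005] rot [0.03, 0.06, -0.03]
```

View pics/s3.png

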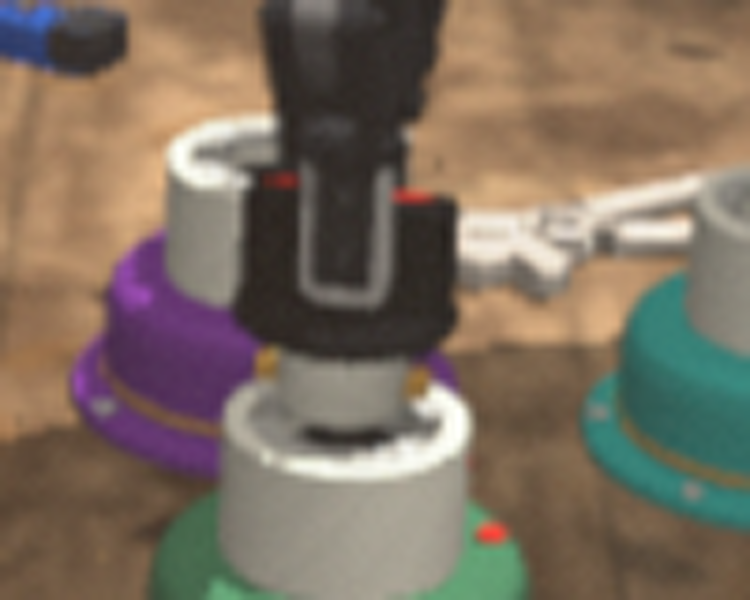

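The cap lines up with the neck in the side view: neck centre at column 346, disc at 347, lugs at 267 and 417. I keep this x and feel downward.

Emit:
{"method": "servo_tool", "body": {"delta_pos": [[0.0003,0,0.002],[0.0003,0,0.004],[0.0003,0,0.006],[0.0003,0,0.007],[0.0003,0,0.008],[0.0003,0,0.008]], "rotation": [[0,0,0],[0,0,0],[0,0,0],[0,0,0],[0,0,0],[0,0,0]]}}

```text
clock: 6.08
eef_pos: [0.4856, 0.1247, 0.109]
eef_rot: [0.109, 0.994, -0.0, -0.0]
ft_force: [-0.7, 0.3, -0.8]
grip_width: 0.013
grasp_force: 58.8
```

```bash
python3 -c "
from h import *
show()"
```

```text
t 6.08 p [0.4856 0.1247 0.109 ] yaw 167.48 F [-0.68  0.27 -0.77] M [ 0.015  0.016 -0.064] w 0.013 gf 58.8 q [ 0.25  0.31 -0.41  0.85  0.    0.47]
```

Emit:
{"method": "servo_tool", "body": {"delta_pos": [[0,0,0.001],[0,0,0.002],[0,0,0.003],[0,0,0.003]], "rotation": [[0,0,0],[0,0,0],[0,0,0],[0,0,0]]}}

```text
clock: 6.42
eef_pos: [0.4859, 0.1248, 0.1064]
eef_rot: [0.109, 0.994, 0.0, 0.0]
ft_force: [-0.8, -0.2, 2.0]
grip_width: 0.013
grasp_force: 59.2
```

```bash
python3 -c "
from h import *
show()"
```

```text
t 6.42 p [0.4859 0.1248 0.1064] yaw 167.48 F [-0.76 -0.24  1.97] M [ 0.01   0.121 -0.045] w 0.013 gf 59.2 q [ 0.25  0.31 -0.42  0.84 -0.    0.47]
```

The vertical force is about 3 N with the cap origin 8.6 mm below the rim, so the lugs are in the slots and the spring plate is reached. I push on.

Emit:
{"method": "servo_tool", "body": {"delta_pos": [[0,0,0.001],[0,0,0.002],[0,0,0.003],[0,0,0.004],[0,0,0.005],[0,0,0.005]], "rotation": [[0,0,0],[0,0,0],[0,0,0],[0,0,0],[0,0,0],[0,0,0]]}}

```text
clock: 6.92
eef_pos: [0.486, 0.1248, 0.1013]
eef_rot: [0.109, 0.994, 0.0, 0.0]
ft_force: [-1.2, -0.1, 3.8]
grip_width: 0.0133
grasp_force: 59.5
```

```bash
python3 -c "
from h import *
show()"
```

```text
t 6.92 p [0.486  0.1248 0.1013] yaw 167.48 F [-1.2  -0.05  3.82] M [-0.027  0.17   0.007] w 0.0133 gf 59.5 q [ 0.25  0.31 -0.42  0.83  0.    0.47]
```

The force matches the spring law (about 5 N). I go on to about -22.5 mm, which is TCP z 0.0925.

Emit:
{"method": "servo_tool", "body": {"delta_pos": [[0,0,0.0015],[0,0,0.003],[0,0,0.0045],[0,0,0.006],[0,0,0.0075],[0,0,0.0088],[0,0,0.0088],[0,0,0.0088]], "rotation": [[0,0,0],[0,0,0],[0,0,0],[0,0,0],[0,0,0],[0,0,0],[0,0,0],[0,0,0]]}}

```text
clock: 7.58
eef_pos: [0.486, 0.1248, 0.0928]
eef_rot: [0.109, 0.994, 0.0, 0.0]
ft_force: [-1.0, 0.1, 7.1]
grip_width: 0.0128
grasp_force: 60.1
```

```bash
python3 -c "
from h import *
show()"
```

```text
t 7.58 p [0.486  0.1248 0.0928] yaw 167.48 F [-0.95  0.08  7.09] M [-0.098  0.416  0.007] w 0.0128 gf 60.1 q [ 0.25  0.32 -0.44  0.81  0.    0.47]
```

The force is still pure spring. Now the clockwise turn (+z of the tool), first part.

Emit:
{"method": "servo_tool", "body": {"delta_pos": [[0,0,0],[0,0,0],[0,0,0],[0,0,0],[0,0,0],[0,0,0]], "rotation": [[0,0,3],[0,0,7],[0,0,11],[0,0,15],[0,0,18],[0,0,18]]}}

```text
clock: 8.08
eef_pos: [0.4869, 0.1249, 0.0932]
eef_rot: [0.264, 0.964, 0.0, 0.001]
ft_force: [-0.7, -0.6, 7.0]
grip_width: 0.013
grasp_force: 60.0
```

```bash
python3 -c "
from h import *
show()"
```

```text
t 8.08 p [0.4869 0.1249 0.0932] yaw 149.37 F [-0.71 -0.56  6.97] M [-0.069  0.18  -0.019] w 0.013 gf 60.0 q [ 0.25  0.32 -0.44  0.81 -0.    0.79]
```

The turn is free (torque near 0), so the lugs are under the lip. I continue to about 66°.

Emit:
{"method": "servo_tool", "body": {"delta_pos": [[0,0,0.0003],[0,0,0.0003],[0,0,0.0003],[0,0,0.0003],[0,0,0.0003],[0,0,0.0003],[0,0,0.0003],[0,0,0.0003],[0,0,0.0003],[0,0,0.0003]], "rotation": [[0,0,5],[0,0,11],[0,0,17],[0,0,23],[0,0,29],[0,0,35],[0,0,41],[0,0,45],[0,0,48],[0,0,48]]}}

```text
clock: 8.92
eef_pos: [0.4875, 0.1252, 0.0931]
eef_rot: [0.634, 0.774, 0.001, 0.001]
ft_force: [-0.5, 0.2, 7.7]
grip_width: 0.0126
grasp_force: 60.0
```

```bash
python3 -c "
from h import *
show()"
```

```text
t 8.92 p [0.4875 0.1252 0.0931] yaw 101.38 F [-0.49  0.2   7.72] M [ 0.013  0.003 -0.048] w 0.0126 gf 60.0 q [ 0.25  0.32 -0.44  0.81  0.    1.62]
```

Emit:
{"method": "servo_tool", "body": {"delta_pos": [[0,0,0],[0,0,0],[0,0,0],[0,0,0],[0,0,0],[0,0,0]], "rotation": [[0,0,2],[0,0,4],[0,0,6],[0,0,8],[0,0,9],[0,0,9]]}}

```text
clock: 9.42
eef_pos: [0.4874, 0.1252, 0.093]
eef_rot: [0.692, 0.722, 0.001, 0.001]
ft_force: [-0.7, -0.3, 6.6]
grip_width: 0.0127
grasp_force: 60.0
```

```bash
python3 -c "
from h import *
show()"
```

```text
t 9.42 p [0.4874 0.1252 0.093 ] yaw 92.45 F [-0.67 -0.26  6.62] M [0.036 0.057 0.025] w 0.0127 gf 60.0 q [ 0.25  0.32 -0.44  0.81  0.    1.78]
```

Emit:
{"method": "servo_tool", "body": {"delta_pos": [[0,0,0],[0,0,0],[0,0,0],[0,0,0]], "rotation": [[0,0,1],[0,0,2],[0,0,3],[0,0,3]]}}

```text
clock: 9.75
eef_pos: [0.4874, 0.1252, 0.093]
eef_rot: [0.71, 0.704, 0.001, 0.001]
ft_force: [0.7, -1.1, 6.9]
grip_width: 0.013
grasp_force: 60.0
```

```bash
python3 -c "
from h import *
show()"
```

```text
t 9.75 p [0.4874 0.1252 0.093 ] yaw 89.45 F [ 0.7  -1.11  6.89] M [-0.03   0.024  0.005] w 0.013 gf 60.0 q [ 0.25  0.32 -0.44  0.81 -0.    1.83]
```

Emit:
{"method": "servo_tool", "body": {"delta_pos": [[0,0,0],[0,0,0],[0,0,0]], "rotation": [[0,0,1],[0,0,2],[0,0,2]]}}

```text
clock: 10.0
eef_pos: [0.4874, 0.1252, 0.093]
eef_rot: [0.723, 0.691, 0.001, 0.001]
ft_force: [0.5, 0.5, 8.0]
grip_width: 0.0127
grasp_force: 60.0
```

```bash
python3 -c "
from h import *
show()"
```

```text
t 10.0 p [0.4874 0.1252 0.093 ] yaw 87.46 F [0.48 0.52 7.95] M [-0.012  0.032  0.052] w 0.0127 gf 60.0 q [ 0.25  0.32 -0.44  0.81 -0.    1.87]
```

Emit:
{"method": "servo_tool", "body": {"delta_pos": [[0,0,0],[0,0,0],[0,0,0]], "rotation": [[0,0,1],[0,0,2],[0,0,2]]}}

```text
clock: 10.25
eef_pos: [0.4869, 0.1253, 0.093]
eef_rot: [0.734, 0.679, 0.001, 0.0]
ft_force: [-1.0, 0.5, 6.7]
grip_width: 0.0129
grasp_force: 60.2
```

```bash
python3 -c "
from h import *
show()"
```

```text
t 10.25 p [0.4869 0.1253 0.093 ] yaw 85.48 F [-0.97  0.47  6.66] M [0.092 0.242 0.134] w 0.0129 gf 60.2 q [ 0.25  0.32 -0.44  0.81  0.    1.9 ]
```

Emit:
{"method": "servo_tool", "body": {"delta_pos": [[0,0,0],[0,0,0]], "rotation": [[0,0,0.6],[0,0,0.6]]}}

```text
clock: 10.42
eef_pos: [0.4868, 0.1253, 0.093]
eef_rot: [0.738, 0.675, 0.001, 0.0]
ft_force: [-1.0, 0.2, 9.0]
grip_width: 0.013
grasp_force: 60.2
```

```bash
python3 -c "
from h import *
show()"
```

```text
t 10.42 p [0.4868 0.1253 0.093 ] yaw 84.92 F [-0.98  0.16  9.04] M [0.098 0.185 0.301] w 0.013 gf 60.2 q [ 0.25  0.32 -0.44  0.81  0.    1.91]
```

The torque has risen to 0.30 Nm, so this is the stop. I back off slightly and let the cap rise gently.

Emit:
{"method": "servo_tool", "body": {"delta_pos": [[0,0,0],[0,0,0],[0,0,-0.0015],[0,0,-0.003],[0,0,-0.0045],[0,0,-0.005],[0,0,-0.005]], "rotation": [[0,0,-1],[0,0,-2],[0,0,-2],[0,0,-2],[0,0,-2],[0,0,-2],[0,0,-2]]}}

```text
clock: 11.0
eef_pos: [0.4868, 0.1253, 0.0978]
eef_rot: [0.726, 0.688, 0.001, 0.0]
ft_force: [-0.1, 0.4, 4.8]
grip_width: 0.0129
grasp_force: 59.8
```

```bash
python3 -c "
from h import *
show()"
```

```text
t 11.0 p [0.4868 0.1253 0.0978] yaw 86.89 F [-0.05  0.39  4.77] M [0.123 0.094 0.007] w 0.0129 gf 59.8 q [ 0.25  0.32 -0.43  0.82  0.    1.88]
```

Emit:
{"method": "servo_tool", "body": {"delta_pos": [[0,0,-0.0005],[0,0,-0.001],[0,0,-0.0012],[0,0,-0.0012]], "rotation": [[0,0,0],[0,0,0],[0,0,0],[0,0,0]]}}

```text
clock: 11.33
eef_pos: [0.4867, 0.1252, 0.0987]
eef_rot: [0.726, 0.688, 0.001, 0.0]
ft_force: [1.2, 2.0, 3.6]
grip_width: 0.0131
grasp_force: 59.6
```

```bash
python3 -c "
from h import *
show()"
```

```text
t 11.33 p [0.4867 0.1252 0.0987] yaw 86.89 F [1.21 1.99 3.58] M [ 0.478 -0.3   -0.022] w 0.0131 gf 59.6 q [ 0.25  0.32 -0.43  0.82  0.    1.88]
```

It is seated in the notches. I release.

Emit:
{"method": "servo_tool", "body": {"delta_pos": [[0,0,0],[0,0,0],[0,0,0],[0,0,0],[0,0,0]], "rotation": [[0,0,0],[0,0,0],[0,0,0],[0,0,0],[0,0,0]], "jaw": -0.1}}

```text
clock: 11.75
eef_pos: [0.4852, 0.1245, 0.0979]
eef_rot: [0.726, 0.688, -0.001, -0.0]
ft_force: [-0.1, 0.0, 0.4]
grip_width: 0.0471
grasp_force: 0.0
```

Emit:
{"method": "servo_tool", "body": {"delta_pos": [[0,0,-0.01],[0,0,-0.03],[0,0,-0.06],[0,0,-0.095],[0,0,-0.13],[0,0,-0.16],[0,0,-0.18],[0,0,-0.18],[0,0,-0.18]], "rotation": [[0,0,0],[0,0,0],[0,0,0],[0,0,0],[0,0,0],[0,0,0],[0,0,0],[0,0,0],[0,0,0]]}}

```text
clock: 12.5
eef_pos: [0.4865, 0.1249, 0.2793]
eef_rot: [0.726, 0.688, 0.001, 0.001]
ft_force: [-0.2, 0.5, -0.8]
grip_width: 0.0468
grasp_force: 0.0
```

Run:
```python
from h import *
show()
f=cam('side');cv2.imwrite('pics/s4.png',cv2.resize(f['frame'][190:340,230:430],(800,600),interpolation=cv2.INTER_CUBIC))
P=cloud(f); q=P[(np.hypot(P[...,0]-.486,P[...,1]-.125)<.035)&(P[...,2]>.085)&(P[...,2]<.16)]; print(len(q),np.percentile(q[:,2],[5,50,95,99]))
```

```text
t 12.5 p [0.4865 0.1249 0.2793] yaw 86.88 F [-0.21  0.52 -0.79] M [ 0.028  0.03  -0.04 ] w 0.0468 gf 0.0 q [ 0.25  0.2  -0.09  1.28 -0.    1.88]
454 [0.08989793 0.09321714 0.12323117 0.1236815 ]
```

View pics/s4.png

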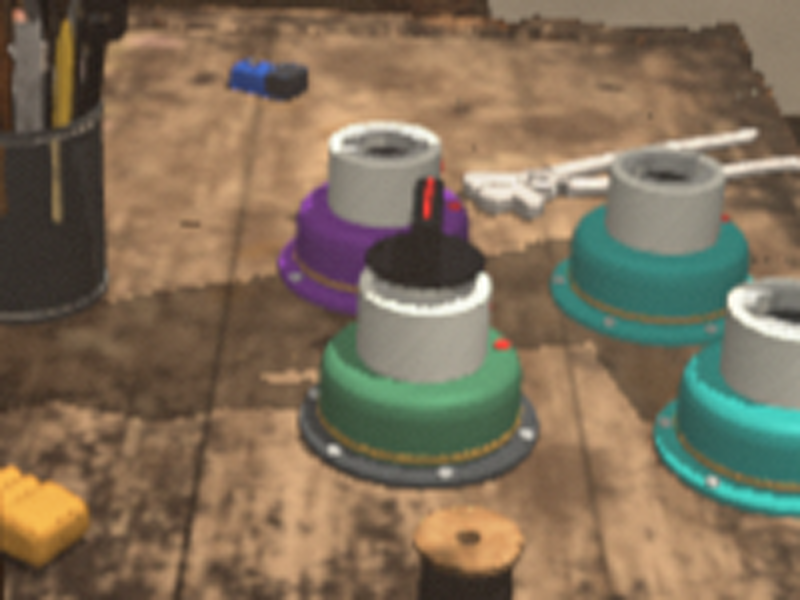

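The cap sits level in the green neck (disc at (425,260), bar at (428,210)). Its top is at 0.1235 m, against 0.124 m expected when locked. The spool, wax and trimmer look untouched.

```bash
python3 -c "
from h import *
print(sign_off())"
```

```text
the job is handed in; nothing more can be done
None
```

The cap is locked on the green cement pot: it was turned to the stop, let up into the notches and released, and the job was handed in at about 12.5 s on the robot's clock with the spool, wax and trimmer untouched.

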